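# Work a batten past the post into the jig bay

## Task

Push the loose wooden batten with the blue end along the bench into the bay of the wooden jig: angle its blue end in behind the red-capped steel post first, then swing the plain end in, so that the batten finishes pressed up against the back fence along its whole length, between the two end cheeks. Use the fingertips only to push; do not pick the batten up, it stays flat on the bench throughout. Leave the paint can and the two bored blocks behind the jig, and the filling knife by the tray, where they are.

Things in the scene. Friction and masses are not known exactly. Their poses are not given: they have to be found in the camera images.
- jig: Fixed wooden jig. Origin: on the bench top, middle of the front face of its back fence. x points through the fence, away from the robot; y along the fence to the left; z up. Fence: front face at x = 0, 24 mm thick, 300 mm long, 44 mm high. The bay before it is 236 mm long (y -118 to +118) and open to -x. The thin dark sheet underneath is flush with the bench.
- post_foot (a point): Axis, at bench height, of the fixed round steel post before the left half of the bay, at jig x = -60, y = +60 mm. Post 20 mm in diameter, with a red cap of 22 mm diameter, 60 mm high in all. 50 mm is clear between post and fence; the opening between post and right cheek, 168 mm, is shorter than the batten.
- left_cheek (a point): End cheek at the left of the bay: a fixed block that stands out from the fence to jig x = -45 mm, 20 mm thick, 32 mm high. This point: bench height, front edge of its inner face, jig x = -45, y = +118 mm.
- right_cheek (a point): The like end cheek at the right of the bay: front edge of its inner face at bench height, jig x = -45, y = -118 mm.
- batten: Loose pine batten, 32 mm wide (its x), 220 mm long (its y), 30 mm high, about 0.11 kg. Origin: centre of its underside. Its +y end is painted blue for 36 mm. It starts before the bay, roughly parallel to the fence, blue end to the left but not yet behind the post. Seated, its centre is at jig x = -16 mm, its axes parallel to the jig's.
- blue_end (a point): Centre of the blue end face of the batten, 110 mm from its middle, 15 mm above its underside.
- plain_end (a point): Centre of the bare end face of the batten, 110 mm from its middle, 15 mm above its underside.
- dowel_tray: Fixed black tray of round dowels between robot and work, 200 mm (x) by 360 mm (y); origin at the centre of its underside. Its rim is 16 mm high; the dowels inside reach 55 mm at most and keep 28 mm off the rim's far side, where they are 32 mm high.
- toggle_clamp_jig: Fixed toggle clamp on the right-hand bench with an upright red handle; origin at the middle of its base on the bench. Nothing to do there; the arm must pass above or round it (it is less than 0.25 m high).
- paint_can: Blue and white spray can, 68 mm diameter, 168 mm high, standing behind the jig; origin at the centre of its base. Not to be disturbed.
- painted_block: Bored wooden block with blue-painted top, 48 x 81 x 34 mm, behind the jig; origin at the centre of its underside. Not to be disturbed.
- bare_block: Bored wooden block, unpainted, 48 x 80 x 34 mm, behind the jig; origin at the centre of its underside. Not to be disturbed.
- filling_knife: Filling knife with wooden handle, 60 x 196 x 13 mm, lying at the left of the bench beside the tray of dowels; origin at the centre of its underside. Not to be disturbed.

How it is judged:
By the outcome, as a careful person would: the job done as asked, in the order asked, and still so for the second after the job is handed in, with the robot touching nothing.
It also fails if it takes over 61 s, if anything falls off the work surface, if the arm or the gripper's body presses on something with over 40 N, if the wrist force passes 120 N, or if a joint passes its speed limit or range.

## Robot

A 6-joint arm with a two-finger parallel gripper is mounted at the origin on a cart in front of the work surface, level with it; the furniture and walls round the work are solid. World frame = base frame: x ahead of the robot, y to its left, z up, the work surface at z = 0. Lengths are in m, angles in degrees, forces in N, time in s.
With the tool pointing down it reaches from about 0.275 to 0.725 m from the base axis. Payload 5.6 kg.
Tool frame: the origin (TCP) lies on the centre line of the jaws, within the pads' length; the fingertips stand 19 mm ahead of it and the grasp point (between the pads) is the TCP; z points along the fingers, y is the line along which they close (so a half turn about z gives the same grasp; the last joint's range is limited). The gripper opens to 85 mm and grips with 20 to 120 N. Pads are 22 mm wide; open, the fingers measure 114 mm over their backs; the gripper's body (76 mm by 85 mm) begins 54 mm behind the grasp point. The pads swing forward as they close: fully open they stand 13 mm farther back than shut.
Start: joints at [-47.407, 14.616, 6.199, 0, -81.583, -16.306], TCP at [0.244, -0.493, 0.25] pointing down, gripper open.
Joint ranges: [-168.99, 168.99], [-69.2, 112.95], [-62.41, 85.93], [-164.36, 98.24], [-168.68, -3.75], [-174.98, 174.98]. Speed limits (degrees/s): [147.25, 147.25, 180, 180, 180, 180].

## Interface

Orientations are given as [roll, pitch, yaw] about the fixed x, y, z axes, in that order (R = Rz(yaw) Ry(pitch) Rx(roll)).
In Python, from bench import get_obs, snapshot, camera_info, finish_job, search_frame, masks_of, spot_point gives the robot as it stands.
- The arm moves only by the shell command python3 -m pendant 'ROWS' [FORCE]. ROWS is JSON, one flat list of numbers, 7 for each row, row after row: the turn, a rotation vector about the tool's x, y, z each as a share of 180 degrees, from -1 to 1, then the shift along the tool's x, y, z each as a share of 150 mm, from -1 to 1, then the closure, from -1 (fully open) to 1 (shut). In form: [wx, wy, wz, dx, dy, dz, gripper, wx, wy, wz, dx, dy, dz, gripper, ...]. A call has exactly 5 rows; each row is the pose to reach, as a shift and turn from the pose commanded when the call began, along the tool's axes at that moment, turning the shorter way round; what a row does not reach only later rows make up. A row lasts 1/12 s, in which the tool goes at most 41.7 mm and 7.16 degrees, less where a joint would pass 70% of its speed; a pose out of reach is approached as far as the arm can. A call with a number of a shift or a turn outside -1 to 1 is refused whole. A call with a gripper value outside its range is refused whole. The fingers move at their own pace and stop on an object; FORCE is the grip in N (left out, the last holds). Time passes only in rows, so rows that repeat a pose let the fingers close, or fill a call up. It gives the time, the measured TCP pose, the force, the opening and the grip force at its end, in the units of the state.
- get_obs(): the state, without advancing time (a new reading comes with each control period).
- snapshot(name): name is "side" or "top" or "wrist"; returns (picture, depth): 400x640x3 uint8, red, green, blue; 400x640 float32, m along the optical axis (not along the pixel's ray), 0 where there is no reading.
- camera_info(name): a dict with "fx", "fy", "cx", "cy" (pixels), "world_from_camera" (4x4, takes a point from camera to world coordinates). Camera axes: x right, y down, z forward; pixel columns grow to the right and rows downward; lengths in m; the calibration is good to about 2 mm. A picture is of the moment at which its call begins: read the wrist's pose just before it. camera_info takes no time and is no camera call; for the wrist camera it gives the pose at the moment of the call.
- finish_job(): hands the job in; it is judged then, once.
Trained networks look in the newest picture that a camera, given by its name, has taken for a name from the list of things; names that differ only in an ending like _2 or _b are one class to them, and where a whole thing is asked for, a point or a joint stands for the part that bears it (a point fixed in the world has none). Each returns a list of dicts, best first, with "p" (0 to 1); they miss things now and then, are a little off and sometimes report something else, mostly with a low value. They report only what shows in the picture. A call takes as long as a camera call.
- search_frame(camera, thing): "xyz" ([x, y, z] in m, in world coordinates, good to about 4 mm: the middle of the surface that is visible of it).
- masks_of(camera, thing): "pixels" (400x640 bool, what is visible of it).
- spot_point(camera, thing): "xyz" ([x, y, z] in m, in world coordinates, good to about 4 mm: a listed point, or the origin of a listed thing).
The state is a dict: "clock": time; "joint_pos": joint angles; "joint_velocities": joint speeds; "effort": joint torques, N m; "eef_pos": TCP position; "orientation": TCP orientation; "ft_force": force on the tool from outside, world axes, zero at the start; "wrist_torque": the same for the moment, N m; "finger_gap": finger opening in m; "grip_force": force on a finger pad.
Only numpy, scipy, OpenCV 4.12 (cv2) and the standard library are available. Lean on these libraries where they do the work, as an engineer would, in place of code of your own. Each camera call takes 0.05 s, during which the arm holds its last target. There are 200 camera calls.

## Working session

There is one attempt and no reset: what is moved stays moved. The work goes in short steps, Python scripts to look and compute and a shell command to move; the robot and the scene stay as the last step left them, time stands still between calls to the robot, and variables do not carry over. Pictures are saved under pics/ and viewed, at most 10 in all, crops included, and the job is handed in when it is done.

```bash
mkdir -p pics
python3 - <<'E'
from bench import *
import cv2,numpy as np
o=get_obs();print(o['clock'],o['eef_pos'],o['orientation'],o['finger_gap'],o['ft_force'])
for c in ['top','side']:
    im,d=snapshot(c);cv2.imwrite(f'pics/{c}0.png',im[:,:,::-1])
    for t in ['jig','post_foot','left_cheek','right_cheek','batten','blue_end','plain_end','dowel_tray']:
        r=spot_point(c,t);print(c,t,[(np.round(k['xyz'],4).tolist(),round(k['p'],2)) for k in r[:2]])
E
```

```text
0.0 [ 0.24341664 -0.49268317  0.24937961] [ 1.79889087e+02 -7.03969045e-03 -1.53714086e+02] 0.08552631576328039 [0.66556224 0.79763123 0.01230122]
top jig [([0.6756, 0.1726, 0.0022], 0.9)]
top post_foot [([0.6197, 0.2411, 0.0002], 0.91), ([0.7726, 0.2251, -0.0018], 0.67)]
top left_cheek [([0.643, 0.2945, 0.0052], 0.94)]
top right_cheek [([0.6246, 0.0563, 0.0018], 0.65), ([0.3762, 0.3379, 0.0025], 0.28)]
top batten [([0.5655, 0.0757, -0.0023], 0.55)]
top blue_end [([0.5758, 0.1855, 0.0146], 0.75)]
top plain_end [([0.5511, -0.0359, 0.0121], 0.67), ([0.7882, -0.0693, -0.0009], 0.15)]
top dowel_tray []
side jig [([0.6724, 0.1734, -0.0032], 0.79), ([0.3718, 0.3341, 0.0007], 0.32)]
side post_foot [([0.6197, 0.2367, 0.0011], 0.92)]
side left_cheek [([0.6367, 0.2961, 0.0012], 0.63)]
side right_cheek [([0.624, 0.0601, 0.0], 0.82)]
side batten [([0.5651, 0.0749, 0.0014], 0.6)]
side blue_end [([0.5787, 0.1849, 0.015], 0.58)]
side plain_end [([0.5518, -0.0327, 0.0164], 0.7)]
side dowel_tray []
```

View pics/top0.png

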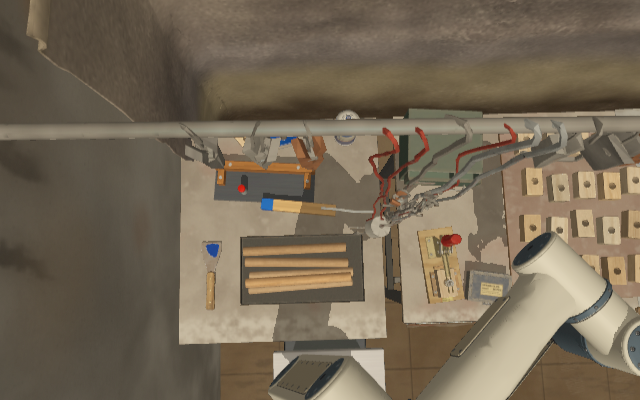

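View pics/side0.png

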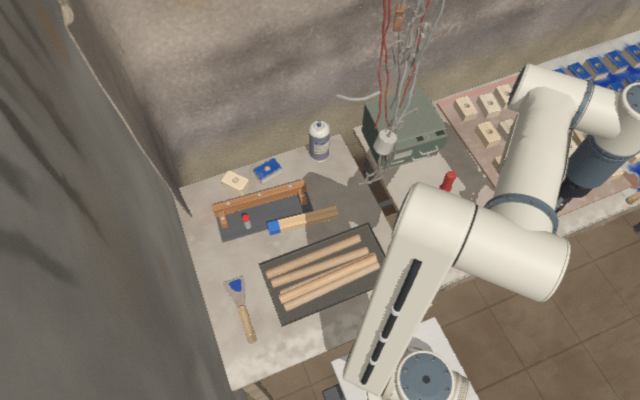

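The top view shows the red cap at (242,188), the blue end at (262,204), the plain end at about (335,210) and the jig at (215–313, 160–200). A lamp and cables hang near (378,228). The side view agrees with this. I'll check the height of the hanging things and the tray edge.

```bash
cat > h.py <<'E'
from bench import *
import numpy as np,cv2
def cloud(c):
    im,d=snapshot(c);K=camera_info(c);v,u=np.mgrid[0:400,0:640]
    P=np.stack([(u-K['cx'])*d/K['fx'],(v-K['cy'])*d/K['fy'],d],-1)
    T=np.array(K['world_from_camera']);W=P@T[:3,:3].T+T[:3,3];W[d==0]=np.nan
    return im,W
J=np.array([0.674,0.173]);yaw=np.radians(-3.8)
def tojig(p):
    d=np.array(p[:2])-J;c,s=np.cos(yaw),np.sin(yaw)
    return np.round(1000*np.array([c*d[0]+s*d[1],-s*d[0]+c*d[1]]),1)
def tool():
    o=get_obs();return round(o['clock'],2),tojig(o['eef_pos']),np.round(o['eef_pos'],4),np.round(o['orientation'],1),np.round(o['ft_force'],1)
E
python3 - <<'E'
from h import *
A=[]
for c in ['top','side']:
    im,W=cloud(c);A.append(W.reshape(-1,3))
    print(c,[(q,np.round(W[q[1],q[0]],3)) for q in ([(378,228),(386,160),(410,205),(452,239),(305,233),(305,238)] if c=='top' else [(386,142),(386,180),(450,180),(310,235)])])
A=np.concatenate(A);A=A[~np.isnan(A).any(1)]
print('max height per 0.1 cell; rows x 0.2.., cols y .4..-.6')
for x in np.arange(.2,.8,.1):
    print(round(x,1),[round(float(np.max(q)),2) if len(q:=A[(abs(A[:,0]-x)<.05)&(abs(A[:,1]-y)<.05)&(A[:,2]<2),2]) else None for y in np.arange(.4,-.61,-.1)])
for x in np.arange(.46,.54,.01):
    q=A[(abs(A[:,0]-x)<.005)&(abs(A[:,1]-.15)<.05),2];print(round(x,2),np.round(np.median(q),3),end='; ')
E
```

```text
top [((378, 228), array([ 0.458, -0.096,  0.479])), ((386, 160), array([ 0.9  , -0.328, -0.864])), ((410, 205), array([ 0.474, -0.118,  0.697])), ((452, 239), array([ 0.447, -0.319,  0.206])), ((305, 233), array([0.488, 0.058, 0.004])), ((305, 238), array([0.473, 0.059, 0.006]))]
side [((386, 142), array([ 0.447, -0.088,  0.484])), ((386, 180), array([ 0.602, -0.23 ,  0.002])), ((450, 180), array([ 0.438, -0.322,  0.193])), ((310, 235), array([0.515, 0.073, 0.001]))]
max height per 0.1 cell; rows x 0.2.., cols y .4..-.6
0.2 [0.01, 0.01, 0.01, 0.68, 0.71, 0.7, 0.69, 0.68, 0.66, 0.66, 0.05]
0.3 [0.01, 0.02, 0.06, 0.06, 0.06, 0.05, 0.67, 0.67, 0.65, 0.66, 0.02]
0.4 [0.02, 0.02, 0.06, 0.06, 0.06, 0.49, 0.01, 0.64, 0.64, 0.61, 0.05]
0.5 [0.01, 0.02, 1.11, 1.11, 1.11, 1.11, 1.11, 0.21, 0.02, 0.02, 0.06]
0.6 [0.01, 0.06, 0.07, 0.04, 0.04, 0.01, 0.16, 0.16, 0.16, 0.02, 0.06]
0.7 [0.8, 0.05, 0.05, 0.05, 0.05, 0.14, 0.16, 0.16, 0.16, 0.02, 0.05]
0.8 [0.8, 0.04, 0.04, 0.05, 0.15, 0.17, 0.16, 0.16, 0.16, 0.02, 0.05]
0.46 0.005; 0.47 1.07; 0.48 1.103; 0.49 0.0; 0.5 -0.0; 0.51 -0.0; 0.52 -0.001; 0.53 -0.001; 0.54 -0.0;
```

Run:
```python
from h import *
for c in ['top','side']:
    im,W=cloud(c);A=W.reshape(-1,3);A=A[~np.isnan(A).any(1)]
    q=A[(A[:,0]>.33)&(A[:,0]<.65)&(A[:,1]>-.28)&(A[:,1]<.1)&(A[:,2]>.25)&(A[:,2]<1.0)]
    for z in np.arange(.25,1,.05):
        s=q[(q[:,2]>=z)&(q[:,2]<z+.05)]
        if len(s):print(c,round(z,2),len(s),'x',s[:,0].min().round(3),s[:,0].max().round(3),'y',s[:,1].min().round(3),s[:,1].max().round(3))
```

```text
top 0.25 16 x 0.476 0.478 y -0.07 -0.05
top 0.3 51 x 0.459 0.475 y -0.087 -0.059
top 0.4 11 x 0.441 0.471 y -0.094 -0.074
top 0.45 475 x 0.441 0.49 y -0.137 -0.073
top 0.5 139 x 0.46 0.481 y -0.176 -0.069
top 0.55 93 x 0.468 0.48 y -0.145 -0.072
top 0.6 194 x 0.469 0.482 y -0.154 0.017
top 0.65 106 x 0.461 0.484 y -0.146 -0.063
top 0.7 314 x 0.459 0.484 y -0.156 -0.063
top 0.75 360 x 0.461 0.484 y -0.164 -0.061
top 0.8 367 x 0.46 0.484 y -0.163 -0.053
top 0.85 381 x 0.466 0.484 y -0.162 -0.042
top 0.9 404 x 0.468 0.485 y -0.165 -0.03
top 0.95 391 x 0.47 0.484 y -0.201 -0.024
side 0.25 41 x 0.462 0.48 y -0.121 -0.048
side 0.3 178 x 0.459 0.481 y -0.136 -0.057
side 0.35 97 x 0.458 0.486 y -0.139 -0.087
side 0.4 64 x 0.44 0.475 y -0.134 -0.071
side 0.45 484 x 0.439 0.488 y -0.135 -0.072
side 0.5 245 x 0.458 0.483 y -0.174 -0.068
side 0.55 276 x 0.467 0.481 y -0.156 -0.07
side 0.6 434 x 0.468 0.483 y -0.153 0.019
side 0.65 411 x 0.461 0.485 y -0.154 -0.062
side 0.7 658 x 0.459 0.486 y -0.16 -0.061
side 0.75 651 x 0.459 0.484 y -0.165 -0.058
side 0.8 262 x 0.46 0.483 y -0.16 -0.054
```

```bash
python3 -m pendant '[0,0,0.167,0.35,0,0,1, 0,0,0.167,0.7,0,0,1, 0,0,0.167,0.7,0,0,1, 0,0,0.167,0.7,0,0,1, 0,0,0.167,0.7,0,0,1]' ; python3 -c "
from h import *
print(tool(),get_obs()['joint_pos'])"
```

```text
clock: 1.52
eef_pos: [0.1482, -0.54, 0.2501]
orientation: [180.0, -0.0, 175.8]
ft_force: [0.8, 0.4, 0.1]
finger_gap: 0.0255
grip_force: 0.0
(1.52, array([-477.4, -746.3]), array([ 0.1482, -0.54  ,  0.2501]), array([180. ,  -0. , 175.8]), array([0.8, 0.4, 0.1])) [-5.86505434e+01  1.57715267e+01  7.73203494e+00 -9.41175753e-04
 -8.19737707e+01 -3.55429694e+01]
```

```bash
python3 -m pendant '[0,0,0,0,0.25,0,1, 0,0,0,0,0.5,0,1, 0,0,0,0,0.75,0,1, 0,0,0,0,1,0,1, 0,0,0,0,1,0,1]' | sed -n 2,4p
python3 -m pendant '[0,0,0,-0.08,0.22,0,1, 0,0,0,-0.15,0.45,0,1, 0,0,0,-0.23,0.68,0,1, 0,0,0,-0.3,0.9,0,1, 0,0,0,-0.3,0.9,0,1]' | sed -n 2,4p
python3 - <<'E'
from h import *
print(get_obs()['joint_pos'])
for c in ['top','side']:
    im,W=cloud(c);A=W.reshape(-1,3);A=A[~np.isnan(A).any(1)]
    q=A[(A[:,0]>.42)&(A[:,0]<.51)&(A[:,1]>-.25)&(A[:,1]<.05)&(A[:,2]>.07)&(A[:,2]<.45)]
    for z in np.arange(.05,.45,.05):
        s=q[(q[:,2]>=z)&(q[:,2]<z+.05)]
        if len(s):print(c,round(z,2),len(s),'x',s[:,0].min().round(3),s[:,0].max().round(3),'y',s[:,1].min().round(3),s[:,1].max().round(3))
    cv2.imwrite(f'pics/{c}1.png',im[:,:,::-1])
E
```

```text
eef_pos: [0.1592, -0.385, 0.2508]
orientation: [180.0, 0.1, 176.6]
ft_force: [-0.6, 0.4, 1.8]
eef_pos: [0.2152, -0.2539, 0.2507]
orientation: [180.0, 0.2, 176.8]
ft_force: [-0.3, 0.4, 0.1]
[-22.18576787 -11.21696175 -20.53352722  -0.0960698  -80.52738085
 -70.94908011]
top 0.25 16 x 0.476 0.478 y -0.07 -0.051
top 0.3 51 x 0.459 0.475 y -0.087 -0.059
top 0.4 11 x 0.44 0.455 y -0.094 -0.073
side 0.25 39 x 0.472 0.481 y -0.122 -0.049
side 0.3 177 x 0.458 0.481 y -0.136 -0.056
side 0.35 100 x 0.459 0.486 y -0.14 -0.087
side 0.4 54 x 0.441 0.475 y -0.133 -0.072
```

View pics/side1.png

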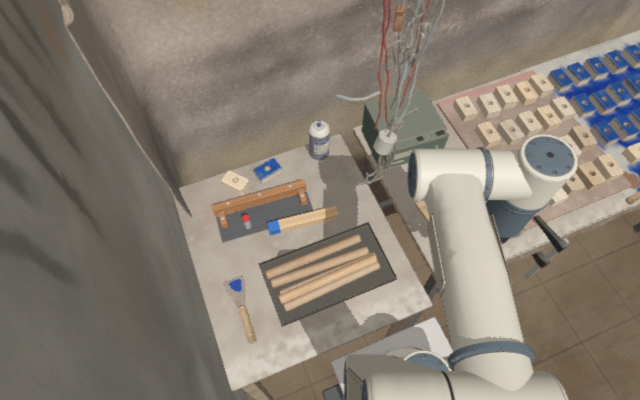

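The view shows the forearm 0.154 m to the left of the tool, so the cables are easier to pass. I'll carry on, keeping the arm retracted past the hanging lamp at (386,142).

```bash
python3 -m pendant '[0,0,0,-0.1,0.22,0,1, 0,0,0,-0.2,0.45,0,1, 0,0,0,-0.3,0.68,0,1, 0,0,0,-0.4,0.9,0,1, 0,0,0,-0.4,0.9,0,1]' | sed -n 2,4p
python3 -m pendant '[0,0,0,0,0.25,0,1, 0,0,0,0,0.5,0,1, 0,0,0,0,0.75,0,1, 0,0,0,0,1,0,1, 0,0,0,0,1,0,1]' | sed -n 2,4p
python3 -m pendant '[0,0,0,-0.08,0.22,0,1, 0,0,0,-0.15,0.45,0,1, 0,0,0,-0.23,0.68,0,1, 0,0,0,-0.3,0.9,0,1, 0,0,0,-0.3,0.9,0,1]' | sed -n 2,4p
python3 -c "
from h import *
print(tool(),get_obs()['joint_pos'],get_obs()['finger_gap'])"
```

```text
eef_pos: [0.2843, -0.1238, 0.2504]
orientation: [179.9, 0.1, 176.7]
ft_force: [0.3, -1.0, 0.2]
eef_pos: [0.2924, 0.027, 0.2504]
orientation: [179.9, 0.0, 176.7]
ft_force: [-0.1, -0.5, 0.1]
eef_pos: [0.3479, 0.1573, 0.2493]
orientation: [-179.9, -0.1, 176.4]
ft_force: [0.3, -0.1, 0.2]
(3.7, array([-324.3,  -37.2]), array([0.3479, 0.1573, 0.2493]), array([-1.799e+02, -1.000e-01,  1.764e+02]), array([ 0.3, -0.1,  0.2])) [ 4.81897559e+01 -4.85114926e+00 -1.55907739e+01  4.81105454e-03
 -7.93506765e+01 -1.41832982e+02] -0.00013600785506578708
```

```bash
python3 -m pendant '[0,0,0,-0.2,0.05,0,1, 0,0,0,-0.4,0.1,0,1, 0,0,0,-0.6,0.15,0,1, 0,0,0,-0.8,0.15,0,1, 0,0,0,-0.8,0.15,0,1]' | sed -n 2,4p
python3 -m pendant '[0,0,0,-0.2,0,0.2,1, 0,0,0,-0.4,0,0.4,1, 0,0,0,-0.4,0,0.7,1, 0,0,0,-0.4,0,0.7,1, 0,0,0,-0.4,0,0.7,1]' | sed -n 2,4p
python3 - <<'E'
from h import *
print(tool())
for c in ['wrist','top','side']:
    im,d=snapshot(c)
    if c=='wrist':cv2.imwrite('pics/w2.png',im[:,:,::-1])
    for t in ['jig','post_foot','left_cheek','right_cheek','blue_end','plain_end']:
        for k in spot_point(c,t)[:1]:print(c,t,np.round(k['xyz'],4),tojig(k['xyz']),round(k['p'],2))
E
```

```text
eef_pos: [0.4712, 0.1672, 0.2481]
orientation: [-179.8, -0.1, 176.1]
ft_force: [-0.8, -0.4, -0.4]
eef_pos: [0.5256, 0.1624, 0.1426]
orientation: [-179.7, -0.3, 176.2]
ft_force: [0.3, -0.5, -0.6]
(4.53, array([-147.4,  -20.4]), array([0.5256, 0.1624, 0.1426]), array([-179.7,   -0.3,  176.2]), array([ 0.3, -0.5, -0.6]))
wrist post_foot [0.6208 0.2354 0.0051] [-57.2  58.7] 0.84
wrist left_cheek [0.6411 0.2928 0.0047] [-40.8 117.4] 0.69
wrist right_cheek [ 6.268e-01  6.360e-02 -6.000e-04] [ -39.8 -112.3] 0.61
wrist blue_end [0.577  0.1843 0.0154] [-97.5   4.8] 0.81
wrist plain_end [ 0.5538 -0.0339  0.0159] [-106.2 -214.4] 0.89
top jig [0.6769 0.1708 0.0009] [ 3. -2.] 0.89
top left_cheek [0.6403 0.2921 0.0065] [-41.5 116.6] 0.91
top right_cheek [0.6218 0.0611 0.0016] [ -44.7 -115.1] 0.71
top blue_end [7.681e-01 2.250e-01 7.000e-04] [90.4 58.1] 0.5
top plain_end [ 0.5502 -0.0363  0.0143] [-109.7 -217. ] 0.59
side jig [0.6389 0.2976 0.0008] [-43.3 122. ] 0.67
side left_cheek [6.375e-01 2.960e-01 6.000e-04] [-44.6 120.3] 0.72
side right_cheek [0.6236 0.0568 0.003 ] [ -42.6 -119.3] 0.69
side plain_end [ 0.5539 -0.0352  0.0192] [-106.  -215.7] 0.75
```

View pics/w2.png

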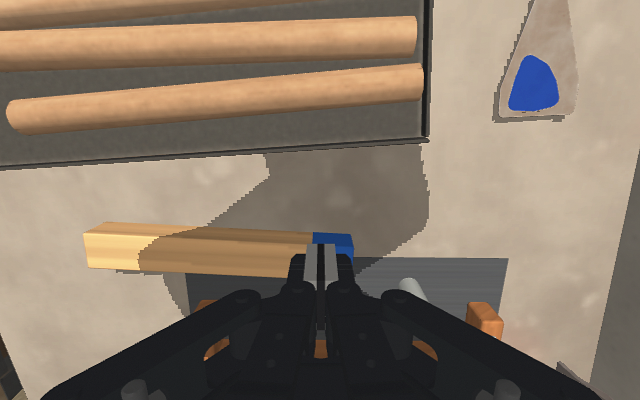

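The wrist view (camera turned round) shows the fingers shut over the batten just beside the blue end, at about (330,245). The tray edge at about row 150 is well clear. Next I'll go down in front of the batten and push the blue end forward.

```bash
python3 -m pendant '[0,0,0,0,0,0.2,1, 0,0,0,0,0,0.4,1, 0,0,0,0,0,0.6,1, 0,0,0,0,0,0.76,1, 0,0,0,0,0,0.76,1]' | sed -n 2,4p
python3 -m pendant '[0,0,0,-0.07,0,0,1, 0,0,0,-0.14,0,0,1, 0,0,0,-0.21,0,0,1, 0,0,0,-0.28,0,0,1, 0,0,0,-0.34,0,0,1]' | sed -n 2,4p
python3 -m pendant '[0,0,0,-0.05,0,0,1, 0,0,0,-0.1,0,0,1, 0,0,0,-0.14,0,0,1, 0,0,0,-0.17,0,0,1, 0,0,0,-0.17,0,0,1]' | sed -n 2,4p
cat >> h.py <<'E'
def see(name=None):
    print(*tool())
    for c in ['wrist','top','side']:
        im,d=snapshot(c)
        if name and name[0]==c[0]:cv2.imwrite(f'pics/{name}.png',im[:,:,::-1])
        for t in ['blue_end','plain_end','batten']:
            for k in spot_point(c,t)[:1]:print(c,t,tojig(k['xyz']),round(k['p'],2))
E
python3 -c "
from h import *
see()"
```

```text
eef_pos: [0.5232, 0.1629, 0.0264]
orientation: [-179.7, -0.5, 176.2]
ft_force: [-0.6, -0.1, -0.9]
eef_pos: [0.5789, 0.1614, 0.0329]
orientation: [180.0, 0.1, 176.2]
ft_force: [-0.6, -0.2, 0.7]
eef_pos: [0.6038, 0.1595, 0.0313]
orientation: [180.0, 0.0, 176.2]
ft_force: [-0.0, 0.5, 0.3]
6.83 [-69.2 -18.1] [0.6038 0.1595 0.0313] [180.    0.  176.2] [-0.   0.5  0.3]
wrist batten [ -80.6 -105.9] 0.89
top plain_end [-124.8 -207.7] 0.56
top batten [ -74.4 -104.8] 0.89
```

```bash
python3 -m pendant '[0,0,0,0.1,0,0,1, 0,0,0,0.17,0,-0.1,1, 0,0,0,0.17,0,-0.35,1, 0,0,0,0.17,0,-0.6,1, 0,0,0,0.17,0,-0.6,1]' | sed -n 2,4p
python3 -m pendant '[0,0.03,0,0,-0.2,0,1, 0,0.056,0,0,-0.4,0,1, 0,0.056,0,0,-0.6,0,1, 0,0.056,0,0,-0.8,0,1, 0,0.056,0,0,-0.8,0,1]' | sed -n 2,4p
python3 -m pendant '[0,0,0.035,0.05,-0.15,0,1, 0,0,0.07,0.1,-0.3,0,1, 0,0,0.105,0.1,-0.45,0,1, 0,0,0.136,0.1,-0.6,0,1, 0,0,0.136,0.1,-0.6,0,1]' | sed -n 2,4p
python3 -c "
from h import *
see('w3')
import scipy.spatial.transform as t
print(t.Rotation.from_euler('xyz',get_obs()['orientation'],degrees=True).as_matrix().round(3))"
```

```text
eef_pos: [0.5817, 0.1625, 0.1299]
orientation: [179.7, 0.8, 176.3]
ft_force: [1.0, 0.2, 1.5]
eef_pos: [0.5694, 0.0369, 0.121]
orientation: [-179.9, -10.1, 176.0]
ft_force: [0.7, 0.6, 0.0]
eef_pos: [0.5485, -0.0503, 0.124]
orientation: [-175.7, -9.1, 151.0]
ft_force: [0.4, 0.3, -0.5]
8.68 [-110.5 -231.1] [ 0.5485 -0.0503  0.124 ] [-175.7   -9.1  151. ] [ 0.4  0.3 -0.5]
wrist plain_end [-119.9 -206.7] 0.56
wrist batten [ -80.1 -107.5] 0.6
top plain_end [-124.1 -203.7] 0.61
top batten [ -77.5 -108.2] 0.6
side blue_end [-30.5  -3.8] 0.72
side plain_end [-119.3 -205.9] 0.97
side batten [ -79.2 -106.3] 0.96
[[-0.867  0.466 -0.175]
 [ 0.472  0.882  0.011]
 [ 0.159 -0.072 -0.985]]
```

View pics/w3.png

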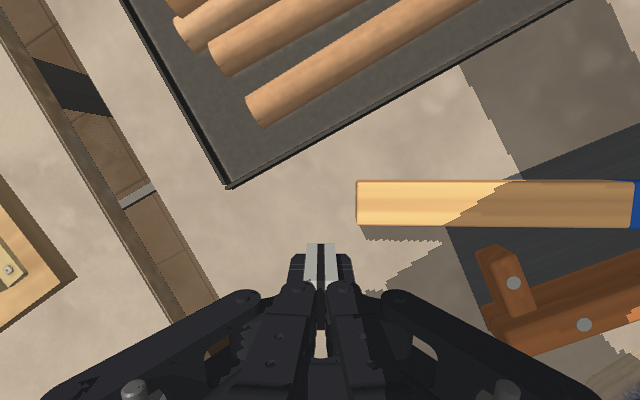

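The wrist view shows the batten lying along the tool's y, with its bare end at (357,205) and the fingers off to its right. I'll go down behind that end and push along the axis.

```bash
python3 -m pendant '[0,0,0,0.035,0,0.2,1, 0,0,0,0.035,0,0.4,1, 0,0,0,0.035,0,0.55,1, 0,0,0,0.035,0,0.61,1, 0,0,0,0.035,0,0.61,1]' | sed -n 2,4p
python3 -m pendant '[0,0,0,0,0.07,-0.005,1, 0,0,0,0,0.14,-0.01,1, 0,0,0,0,0.21,-0.015,1, 0,0,0,0,0.27,-0.02,1, 0,0,0,0,0.3,-0.022,1]' | sed -n 2,4p
python3 -c "
from h import *
see('w4')"
```

```text
eef_pos: [0.5267, -0.0439, 0.0328]
orientation: [-175.6, -9.4, 151.4]
ft_force: [-0.2, -0.0, -0.2]
eef_pos: [0.5514, -0.003, 0.0357]
orientation: [-175.8, -9.1, 151.5]
ft_force: [-0.8, -2.2, 2.3]
10.12 [-110.6 -183.7] [ 0.5514 -0.003   0.0357] [-175.8   -9.1  151.5] [-0.8 -2.2  2.3]
wrist plain_end [-106.8 -173.3] 0.95
wrist batten [-60.1 -73.3] 0.66
top plain_end [-107.7 -171.1] 0.52
top batten [-59.2 -70.2] 0.47
side blue_end [-15.9  29.4] 0.85
side batten [-59.6 -71.4] 0.93
```

View pics/w4.png

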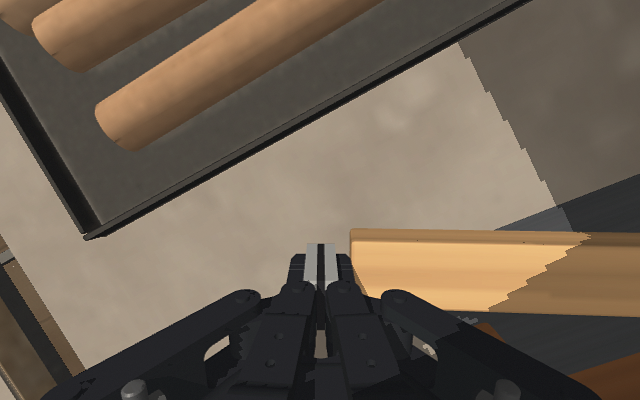

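```bash
python3 -m pendant '[0,0,-0.004,0.002,0.05,-0.003,1, 0,0,-0.008,0.005,0.1,-0.007,1, 0,0,-0.012,0.007,0.15,-0.01,1, 0,0,-0.016,0.01,0.2,-0.014,1, 0,0,-0.02,0.012,0.235,-0.017,1]' | sed -n 2,4p
python3 -c "
from h import *
see()"
```

```text
eef_pos: [0.5659, 0.0289, 0.0348]
orientation: [-176.4, -9.4, 155.2]
ft_force: [-0.9, -0.7, -0.5]
11.13 [ -98.3 -151. ] [0.5659 0.0289 0.0348] [-176.4   -9.4  155.2] [-0.9 -0.7 -0.5]
wrist plain_end [ -95.4 -139.6] 0.75
wrist batten [-54.9 -35.7] 0.9
top plain_end [ -91.2 -139.2] 0.65
side blue_end [-16.3  68.3] 0.85
side plain_end [ -91.2 -136.4] 0.85
side batten [-55.5 -34.1] 0.59
```

```bash
python3 -m pendant '[0,0,-0.004,-0.01,0.03,-0.003,1, 0,0,-0.008,-0.02,0.06,-0.005,1, 0,0,-0.012,-0.03,0.09,-0.007,1, 0,0,-0.016,-0.04,0.12,-0.009,1, 0,0,-0.021,-0.05,0.155,-0.011,1]' | sed -n 2,4p
python3 -c "
from h import *
see()"
```

```text
eef_pos: [0.5823, 0.0459, 0.0339]
orientation: [-177.0, -9.6, 159.0]
ft_force: [0.0, -1.1, 2.5]
12.15 [ -83.1 -132.9] [0.5823 0.0459 0.0339] [-177.    -9.6  159. ] [ 0.  -1.1  2.5]
wrist plain_end [ -79.8 -119.7] 0.85
wrist batten [-45.9 -15.4] 0.78
top blue_end [ -79.5 -118.1] 0.3
top plain_end [ -78.5 -118. ] 0.76
top batten [-44.7 -14.2] 0.91
side blue_end [-12.6  90.8] 0.91
side plain_end [ -79.1 -116.9] 0.62
side batten [-46.2 -14.8] 0.89
```

```bash
python3 -m pendant '[0,0,-0.004,-0.009,0.027,-0.002,1, 0,0,-0.008,-0.018,0.054,-0.004,1, 0,0,-0.012,-0.027,0.08,-0.006,1, 0,0,-0.016,-0.036,0.11,-0.008,1, 0,0,-0.019,-0.044,0.13,-0.01,1]' | sed -n 2,4p
python3 -c "
from h import *
see('w5')"
```

```text
eef_pos: [0.5955, 0.0619, 0.0333]
orientation: [-177.6, -9.8, 162.4]
ft_force: [-0.6, -1.2, 2.0]
13.17 [ -70.9 -116. ] [0.5955 0.0619 0.0333] [-177.6   -9.8  162.4] [-0.6 -1.2  2. ]
wrist plain_end [ -67.9 -103.2] 0.95
wrist batten [-43.5   2.1] 0.79
top batten [-41.    2.7] 0.87
side blue_end [-14.4 111.2] 0.92
side plain_end [-68.3 -99. ] 0.84
side batten [-43.1   2. ] 0.82
```

View pics/w5.png

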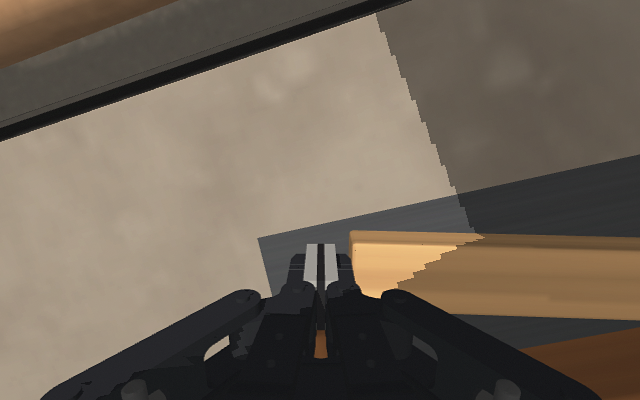

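The wrist view shows the fingers at the batten's bare end (352,265), and the end clears the cheek. The blue end is well behind the post and at the left cheek. Next I'll bring the fingers round to the front and swing the plain end in.

```bash
python3 -m pendant '[0,0,0,0,-0.07,0,1, 0,0,0,0,-0.1,-0.1,1, 0,0,0,0,-0.1,-0.3,1, 0,0,0,0,-0.1,-0.55,1, 0,0,0,0,-0.1,-0.6,1]' | sed -n 2,4p
python3 -m pendant '[-0.003,-0.015,-0.02,0.1,0.07,0,1, -0.006,-0.03,-0.04,0.2,0.14,0,1, -0.01,-0.045,-0.06,0.3,0.21,0,1, -0.013,-0.054,-0.078,0.41,0.277,0,1, -0.013,-0.054,-0.078,0.41,0.277,0,1]' | sed -n 2,4p
python3 -c "
from h import *
see()"
```

```text
eef_pos: [0.6097, 0.0451, 0.1288]
orientation: [-177.8, -9.2, 162.4]
ft_force: [1.2, -0.8, 2.0]
eef_pos: [0.5586, 0.1055, 0.1324]
orientation: [178.7, -0.0, 176.8]
ft_force: [-0.1, -0.8, 0.3]
14.6 [-110.7  -75. ] [0.5586 0.1055 0.1324] [178.7  -0.  176.8] [-0.1 -0.8  0.3]
wrist blue_end [-17.5 114.4] 0.83
wrist plain_end [ -68.  -102.3] 0.64
wrist batten [-43.    5.6] 0.67
top blue_end [-14.1 112.5] 0.47
side blue_end [-15.4 113.6] 0.6
side batten [-41.7   5.8] 0.5
```

```bash
python3 -m pendant '[0,0,0,0,0,0.2,1, 0,0,0,0,0,0.4,1, 0,0,0,0,0,0.58,1, 0,0,0,0,0,0.68,1, 0,0,0,0,0,0.68,1]' | sed -n 2,4p
python3 -m pendant '[0,0,0,-0.1,0,0,1, 0,0,0,-0.17,0,0,1, 0,0,0,-0.24,0,0,1, 0,0,0,-0.3,0,0,1, 0,0,0,-0.36,0,0,1]' | sed -n 2,4p
python3 -c "
from h import *
see('t6')"
```

```text
eef_pos: [0.5582, 0.1055, 0.0253]
orientation: [179.0, -0.6, 176.5]
ft_force: [-1.4, -0.4, -0.8]
eef_pos: [0.6158, 0.1031, 0.0305]
orientation: [178.8, -0.1, 176.5]
ft_force: [-0.4, 0.5, 1.0]
16.03 [-53.4 -73.6] [0.6158 0.1031 0.0305] [ 1.788e+02 -1.000e-01  1.765e+02] [-0.4  0.5  1. ]
wrist plain_end [ -26.3 -100.2] 0.86
wrist batten [-28.7   7.1] 0.78
side blue_end [-22.1 118.8] 0.76
side batten [-25.6   8.1] 0.47
```

```bash
python3 -m pendant '[0,0,0,-0.02,0,0,1, 0,0,0,-0.04,0,0,1, 0,0,0,-0.055,0,0,1, 0,0,0,-0.065,0,0,1, 0,0,0,-0.065,0,0,1]' | sed -n 2,4p
python3 -m pendant '[0,0,0,-0.006,0,0,1, 0,0,0,-0.012,0,0,1, 0,0,0,-0.018,0,0,1, 0,0,0,-0.018,0,0,1, 0,0,0,-0.018,0,0,1]' | sed -n 2,4p
python3 -c "
from h import *
see()"
```

```text
eef_pos: [0.6247, 0.1024, 0.0288]
orientation: [178.8, -0.2, 176.5]
ft_force: [-0.2, 0.2, -0.2]
eef_pos: [0.6261, 0.1023, 0.0288]
orientation: [178.8, -0.3, 176.5]
ft_force: [-4.9, -0.2, 3.7]
17.47 [-43.2 -73.7] [0.6261 0.1023 0.0288] [178.8  -0.3 176.5] [-4.9 -0.2  3.7]
wrist batten [-16.2   6. ] 0.7
side blue_end [-20.9 116.6] 0.67
side plain_end [-46.  121.6] 0.54
side batten [-22.4   8.1] 0.71
```

```bash
python3 -m pendant '[0,0,0,-0.01,0,0,1, 0,0,0,-0.02,0,0,1, 0,0,0,-0.03,0,0,1, 0,0,0,-0.03,0,0,1, 0,0,0,-0.03,0,0,1]' | sed -n 2,4p
python3 -m pendant '[0,0,0,0.1,0,0,1, 0,0,0,0.13,0.2,0,1, 0,0,0,0.13,0.4,0,1, 0,0,0,0.13,0.6,0,1, 0,0,0,0.13,0.6,0,1]' | sed -n 2,4p
python3 -m pendant '[0,0,0,-0.05,0,0,1, 0,0,0,-0.09,0,0,1, 0,0,0,-0.11,0,0,1, 0,0,0,-0.13,0,0,1, 0,0,0,-0.13,0,0,1]' | sed -n 2,4p
python3 -m pendant '[0,0,0,-0.01,0,0,1, 0,0,0,-0.02,0,0,1, 0,0,0,-0.02,0,0,1, 0,0,0,-0.02,0,0,1, 0,0,0,-0.02,0,0,1]' | sed -n 2,4p
python3 -c "
from h import *
see()"
```

```text
eef_pos: [0.6265, 0.1024, 0.0288]
orientation: [178.9, -0.7, 176.5]
ft_force: [-18.8, 3.0, 14.0]
eef_pos: [0.6186, 0.1977, 0.0314]
orientation: [178.7, 0.0, 176.7]
ft_force: [0.1, 0.7, -0.3]
eef_pos: [0.6338, 0.1914, 0.0306]
orientation: [178.8, -0.6, 176.4]
ft_force: [-15.2, 4.8, 10.4]
eef_pos: [0.6339, 0.1914, 0.0306]
orientation: [178.9, -0.9, 176.4]
ft_force: [-24.9, 6.4, 16.5]
19.73 [-41.3  15.7] [0.6339 0.1914 0.0306] [178.9  -0.9 176.4] [-24.9   6.4  16.5]
wrist blue_end [-16.  116.3] 0.83
wrist plain_end [ -14.7 -102.1] 0.78
top blue_end [-1.6 -1. ] 0.73
top plain_end [ -15.9 -103.6] 0.61
top batten [-15.4   6.7] 0.76
side plain_end [ -14.1 -100.9] 0.56
```

```bash
python3 -m pendant '[0,0,0,0.1,0,0,1, 0,0,0,0.3,0,0,1, 0,0,0,0.5,0,0,1, 0,0,0,0.6,0,-0.2,1, 0,0,0,0.6,0,-0.4,1]' | sed -n 2,4p
python3 -m pendant '[0,0,0,0.1,0,-0.2,1, 0,0,0,0.2,0,-0.4,1, 0,0,0,0.4,0,-0.6,1, 0,0,0,0.4,0,-0.6,1, 0,0,0,0.4,0,-0.6,1]' | sed -n 2,4p
python3 - <<'E'
from h import *
see('w7')
im=cv2.imread('pics/w7.png')
im2,_=snapshot('top');c=cv2.resize(im2[150:210,205:325,::-1],None,fx=5,fy=5,interpolation=cv2.INTER_CUBIC)
cv2.imwrite('pics/t7.png',c)
E
```

```text
eef_pos: [0.5466, 0.1939, 0.09]
orientation: [179.0, -0.5, 176.5]
ft_force: [1.2, -0.0, 0.1]
eef_pos: [0.4914, 0.1975, 0.1841]
orientation: [178.6, 0.1, 176.5]
ft_force: [-0.1, -0.2, -0.5]
21.17 [-183.9   12.3] [0.4914 0.1975 0.1841] [1.786e+02 1.000e-01 1.765e+02] [-0.1 -0.2 -0.5]
wrist blue_end [-16.5 117.7] 0.61
wrist plain_end [ -15.2 -100.2] 0.89
wrist batten [-14.7   8.7] 0.77
top blue_end [-310.4  144.1] 0.63
top plain_end [ -14.5 -105.8] 0.95
top batten [-15.9   4.9] 0.76
side plain_end [ -14.  -103.5] 0.47
```

View pics/w7.png

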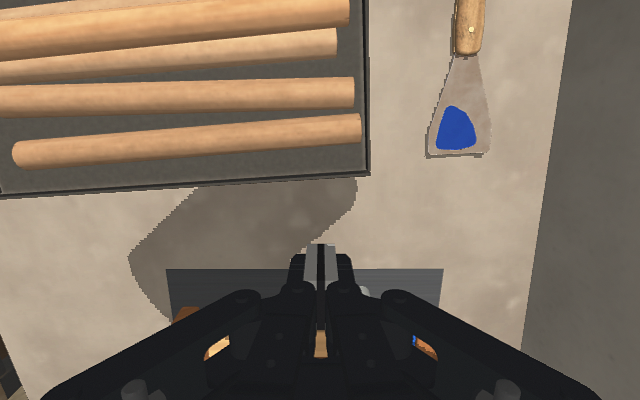

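View pics/t7.png

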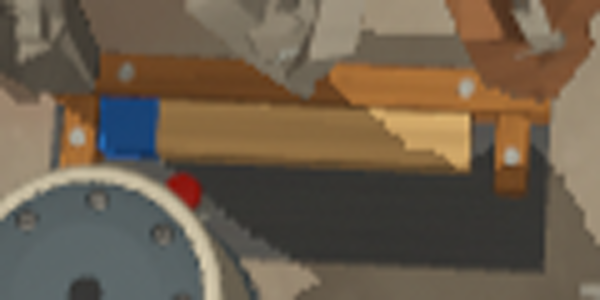

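The wrist view shows the knife at (465,130) and the tray undisturbed. The top crop shows the batten flush along the fence from the blue end (100,100) to the plain end (470,112), between both cheeks and behind the post. Hard stops of 19 N and 25 N at two points along it confirm it's seated, so I'm handing in.

```bash
python3 -c "
from bench import *
print(finish_job())"
```

```text
the job is handed in; nothing more can be done
None
```

The batten is in the bay and handed in: blue end in behind the post first, then the plain end swung in. It is pressed against the back fence along its length, between the two cheeks, with the arm clear and about 21 s on the clock.

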